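Unhook two coat hooks and bin them singly

TASK

Two steel coat hooks lie hooked into each other on the study desk. Lift and twist the upper one out of the lower one, without letting it fall on the desk and without picking the lower one up before they are apart, then lay the two hooks in the two wide compartments of the grey drawer tray, one hook in each and wholly inside. Leave the other things on the desk where they are.

Things in the scene. Friction and masses are not known exactly. Their poses are not given: they have to be found in the camera images.
- hook_lower: Lower coat hook, steel, about 110 g: a J of flat bar 25 mm wide (y), 4 mm thick, loose on its back, any yaw. Origin: centre of the plate's underside. Plate x -45 to 45, z 0 to 4 mm; riser at x 41 to 45 up to z 30; lip z 26 to 30 runs back over the plate from x 45 to 13. Its 22 mm high mouth opens to -x. Centre of mass x 13, z 13. Can be gripped from above by the lip, across y.
- hook_upper: Upper coat hook, same shape and weight turned over, resting on the lower one. Origin: under the plate's centre, level with the lip's underside. Plate on top, x -45 to 45, z 26 to 30 mm; riser at x -45 to -41 down to z 0; lip z 0 to 4 from x -45 to -13. It starts 46 mm along the lower hook's x and 4 mm up, x axes within 0.12 rad. Centre of mass x -13.
- lower_lip (a point): Middle of the lower hook's lip (x +29, y 0, z +28 mm in its frame).
- lower_end (a point): Free end of the lower hook's plate (x -45, y 0, z +2 mm in its frame).
- upper_lip (a point): Middle of the upper hook's lip (x -29, y 0, z 2 mm in its frame). At the start it lies inside the lower hook's mouth, under its lip, with 18 mm of free lift before the lips catch. Lifted about 9 mm and turned 50 degrees or more either way about the vertical through the upper hook's x 25 mm, it swings clear of the lower hook.
- upper_end (a point): Free end of the upper hook's plate (x 45, y 0, z 28 mm in its frame). At the start this half of the plate overhangs freely, its underside 30 mm above the desk: it can be gripped from above across y near x 25 mm. From x 0 towards the riser the lower hook, just as wide, is right below and would be gripped with it.
- tray: Grey plastic drawer tray fixed to the desk, 158 mm (x) by 246 mm (y), 35 mm high, walls and floor 4 mm, yaw within 0.25 rad. Origin: centre of its underside. Three compartments side by side in y, each 150 mm long in x: a wide one, 95 mm (bin_a), a 40 mm narrow one in the middle with a marker in it, and a wide one like the first (bin_b).
- bin_a (a point): Centre of the inner floor of the wide compartment on the tray's +y side; axes as the tray's. Starts empty.
- bin_b (a point): Centre of the inner floor of the wide compartment on the tray's -y side; axes as the tray's. Starts empty.
- eraser: White eraser 42 x 20 x 12 mm lying near the lower hook's plate end. Origin: centre of its underside. Leave it.
- clip: Black binder clip 32 mm wide and 12 mm high with thin wire arms lying near the lower hook's plate end. Origin: centre of its underside. Leave it.
- screwdriver: Screwdriver 170 mm long lying between the hooks and the robot. Leave it.
- tape_roll: Roll of clear tape, 64 mm across and 18 mm high, lying beyond the work area. Leave it.
- pen_cup: Blue cup 80 mm wide with pens, 160 mm high in all, at the far side of the desk. Leave it.
- lotion: Green bottle 48 mm wide and 140 mm high at the far left. Leave it.
Not all that is in view belongs to the job. What is shaped like the hook_lower but orange is not meant.

How it is judged:
By the outcome, as a careful person would: the job done as asked, in the order asked, and still so for the second after the job is handed in, with the robot touching nothing.
It also fails if it takes over 54 s, if anything falls off the work surface, if the arm or the gripper's body presses on something with over 40 N, if the wrist force passes 120 N, or if a joint passes its speed limit or range.

ROBOT

A 6-joint arm with a two-finger parallel gripper is mounted at the origin on the work surface. World frame = base frame: x ahead of the robot, y to its left, z up, the work surface at z = 0. Lengths are in mm, angles in rad, forces in N, time in s.
With the tool pointing down it reaches from about 325 to 900 mm from the base axis. Payload 6.1 kg.
Tool frame: the origin (TCP) lies between the finger pads; the fingertips stand 8 mm ahead of it and the grasp point (between the pads) lies 11 mm behind it; z points along the fingers, y is the line along which they close (so a half turn about z gives the same grasp; the last joint's range is limited). The gripper opens to 85 mm and grips with 20 to 120 N. Pads are 22 mm wide; open, the fingers measure 114 mm over their backs; the gripper's body (76 mm by 85 mm) begins 54 mm behind the grasp point. The pads swing forward as they close: fully open they stand 13 mm farther back than shut.
Start: joints at [-1.323, 0.22, 1.526, -0, 1.395, -0.126], TCP at [228.215, -581.837, 239.3] pointing down, gripper open.
Joint ranges: [-2.98, 2.98], [-0.91, 2.08], [0.09, 2.57], [-1.24, 4.39], [0.2, 2.65], [-2.68, 2.68]. Speed limits (rad/s): [2.57, 2.57, 3.01, 3.14, 3.14, 3.14].

INTERFACE

Orientations are given as a rotation vector (axis times angle).
In Python, from cell import env, open_gripper, grasp, kin, viewer, sign_off gives the robot as it stands. Calls block until the motion is done:
- env.move_to(position, orientation): joint-space move of the TCP to a pose.
- env.move_l(position, velocity=150, attitude=None, until_force=None): straight line of the TCP; attitude=None keeps the orientation; velocity is the mean speed in mm/s. With until_force (N) it stops when the force on the tool has changed by that much, and returns True; else False.
- env.set_joints(angles): joint-space move.
- open_gripper() and grasp(grip_force=None): open the fingers fully, or close them until they stop; grip_force is the grip in N (None keeps the last).
- env.sleep(seconds).
- kin.ik(position, orientation): joint angles nearest the present ones, or None.
- env.get_obs(): the state.
- viewer.capture(name): name is "side" or "top"; returns (picture, depth): 420x560x3 uint8, red, green, blue; 420x560 float32, mm along the optical axis (not along the pixel's ray), 0 where there is no reading.
- viewer.camera_params(name): a dict with "intrinsics" (3x3 intrinsics, pixels), "R" (3x3) and "t" (3): a world point X has camera coordinates R X + t. Camera axes: x right, y down, z forward; pixel columns grow to the right and rows downward; lengths in mm; the calibration is good to about 2 mm. A picture is of the moment at which its call begins. camera_params takes no time and is no camera call.
A pose or a line that the arm cannot do raises env.PlanningError and nothing moves.
- sign_off(): hands the job in; it is judged then, once.
Trained networks look in the newest picture that a camera, given by its name, has taken for a name from the list of things; names that differ only in an ending like _2 or _b are one class to them, and where a whole thing is asked for, a point or a joint stands for the part that bears it (a point fixed in the world has none). Each returns a list of dicts, best first, with "conf" (0 to 1); they miss things now and then, are a little off and sometimes report something else, mostly with a low value. They report only what shows in the picture. A call takes as long as a camera call. They do not tell look-alikes from the thing itself.
- viewer.cut_out(label, camera): "mask" (420x560 bool, what is visible of it) and "at" ([row, column] in pixels, amid what is visible of it).
- viewer.spot_point(label, camera): "at" ([row, column] in pixels: a listed point, or the origin of a listed thing).
The state is a dict: "clock": time; "joint_pos": joint angles; "qvel": joint speeds; "effort": joint torques, N m; "eef_pos": TCP position; "ee_rot": TCP orientation; "force": force on the tool from outside, world axes, zero at the start; "moment": the same for the moment, N m; "opening": finger opening in mm; "gripper_force": force on a finger pad.
Only numpy, scipy, OpenCV 4.12 (cv2) and the standard library are available. Lean on these libraries where they do the work, as an engineer would, in place of code of your own. Each camera call takes 0.05 s, during which the arm holds its last target. There are 200 camera calls.

## Working session

There is one attempt and no reset: what is moved stays moved. The work goes in short steps, each a Python script; the robot and the scene stay as the last script left them, time stands still between calls to the robot, and variables do not carry over. Pictures are saved under pics/ and viewed, at most 10 in all, crops included, and the job is handed in when it is done.

```bash
ls; mkdir -p pics; cat > h.py <<'E'
import numpy as np, cv2
from cell import env, open_gripper, grasp, kin, viewer, sign_off
from scipy.spatial.transform import Rotation as R
def cloud(cam,depth):
    p=viewer.camera_params(cam);K=np.array(p["intrinsics"]);r,c=np.indices(depth.shape)
    X=np.stack([(c-K[0,2])/K[0,0]*depth,(r-K[1,2])/K[1,1]*depth,depth],-1)
    return (X-np.array(p["t"]))@np.array(p["R"])
def save(n,im): cv2.imwrite(f"pics/{n}.png",im[...,::-1])
def down(yaw): # closing line (tool y) at world angle yaw+90, tool x along yaw
    return (R.from_euler('z',yaw)*R.from_euler('x',np.pi)).as_rotvec()
E
python3 - <<'E'
from h import *
for cam in("top","side"):
    im,d=viewer.capture(cam);save(cam+"0",im);W=cloud(cam,d);np.savez(f"{cam}0.npz",im=im,d=d,W=W)
    for n in["hook_lower","hook_upper","tray","eraser","clip"]:
        for q in viewer.cut_out(n,cam)[:3]:
            a=np.array(q["at"]).astype(int);m=q["mask"]&(d>0);print(cam,n,round(q["conf"],2),a,m.sum(),W[m].mean(0).round())
    for n in["hook_lower","hook_upper","lower_lip","lower_end","upper_lip","upper_end","bin_a","bin_b","tray"]:
        for q in viewer.spot_point(n,cam)[:3]:
            a=np.array(q["at"]).astype(int);print(cam,"pt",n,round(q["conf"],2),a,W[tuple(a)].round())
print(env.get_obs()["clock"],env.get_obs()["ee_rot"])
E
```

```text
pics
top hook_lower 0.73 [231 206] 231 [545. 232.   5.]
top hook_lower 0.65 [240 176] 132 [525. 296.  12.]
top hook_lower 0.27 [163 111] 792 [663. 411.  86.]
top hook_upper 0.94 [235 235] 538 [521. 167.  34.]
top tray 0.86 [233 417] 8916 [ 532. -216.   11.]
top tray 0.35 [290 318] 598 [405.  -5.  22.]
top tray 0.27 [223 205] 217 [545. 232.   5.]
top eraser 0.75 [237 236] 551 [520. 165.  33.]
top eraser 0.67 [194 194] 185 [619. 256.  12.]
top clip 0.75 [239 177] 151 [526. 297.  12.]
top pt hook_lower 0.92 [287 174] [422. 298.   3.]
top pt hook_lower 0.82 [232 216] [534. 207.  34.]
top pt hook_upper 0.85 [236 237] [525. 163.  36.]
top pt lower_lip 0.85 [280 160] [437. 321.  32.]
top pt lower_lip 0.53 [237 233] [523. 171.  36.]
top pt lower_end 0.9 [294 195] [407. 254.   4.]
top pt lower_end 0.47 [221 198] [561. 249.   4.]
top pt upper_lip 0.72 [233 413] [ 529. -208.   10.]
top pt upper_lip 0.66 [235 222] [527. 194.  39.]
top pt upper_lip 0.65 [233 446] [ 530. -280.    1.]
top pt upper_end 0.76 [244 259] [511. 119.  -1.]
top pt bin_a 0.97 [233 450] [ 529. -288.    4.]
top pt bin_a 0.76 
[... 563 characters left out ...]
   4.]
side pt hook_lower 0.75 [336 306] [419. 291.   4.]
side pt hook_upper 0.94 [272 272] [518. 170.   5.]
side pt lower_lip 0.75 [265 266] [522. 189.  36.]
side pt lower_lip 0.64 [338 291] [433. 325.  30.]
side pt lower_end 0.79 [296 241] [547. 247.   5.]
side pt lower_end 0.76 [321 319] [407. 257.   5.]
side pt upper_lip 0.24 [238 363] [374.  -2.   2.]
side pt upper_end 0.58 [246 285] [509. 119.  32.]
side pt bin_a 0.63 [168 323] [ 518. -235.   37.]
side pt bin_a 0.58 [195 309] [517. -88.  33.]
side pt bin_b 0.63 [168 323] [ 518. -235.   37.]
side pt bin_b 0.58 [195 309] [517. -88.  33.]
side pt tray 0.78 [183 319] [ 516. -187.   16.]
1.5 [-3.08684594e+00 -5.83786334e-01  9.00257618e-06]
```

```bash
python3 - <<'E'
from h import *
t=np.load("top0.npz");s=np.load("side0.npz")
a=cv2.resize(t["im"][170:310,130:280],None,fx=2.66,fy=2.66*1,interpolation=2)[:400]
b=cv2.resize(s["im"][220:360,180:330],None,fx=2.66,fy=2.66,interpolation=2)[:400]
h=min(len(a),len(b));save("crop0",np.hstack([a[:h,:400],b[:h,:400]]))
def fit(W,lo,hi,box):
    m=(W[...,2]>lo)&(W[...,2]<hi)&(W[...,0]>box[0])&(W[...,0]<box[1])&(W[...,1]>box[2])&(W[...,1]<box[3])
    P=W[m];r=cv2.minAreaRect(P[:,:2].astype(np.float32));e=np.linalg.eigh(np.cov(P[:,:2].T))[1][:,1]
    print(len(P),r,P.mean(0).round(1),np.degrees(np.arctan2(e[1],e[0])))
for n,D in(("top",t),("side",s)):
    print(n);W=D["W"]
    fit(W,26,45,(460,590,100,225))
    fit(W,2,10,(480,590,195,265))
    fit(W,25,45,(420,630,-350,-50))
E
```

```text
top
539 ((522.01904296875, 165.33717346191406), (89.92811584472656, 27.0395450592041), 74.3394775390625) [521.3 165.7  34.6] 73.77231818846982
560 ((535.1218872070312, 230.0529022216797), (109.4514389038086, 69.0899429321289), 0.37348824739456177) [536.6 232.1   3.9] 177.25908182856875
1512 ((531.09765625, -211.8533172607422), (158.6259002685547, 247.92784118652344), 1.3385162353515625) [ 533.6 -218.7   33.9] 91.30554681166923
side
521 ((520.4149780273438, 164.7027587890625), (93.171142578125, 26.525968551635742), 73.91058349609375) [520.6 170.6  34.2] 74.65556986395936
455 ((534.8367919921875, 229.8560333251953), (107.17919921875, 69.62882232666016), 0.13259516656398773) [538.5 229.8   4.3] -159.87874174972754
1273 ((530.213134765625, -212.0809783935547), (158.40219116210938, 253.44285583496094), 1.3652279376983643) [ 529.4 -199.5   31.8] 91.62128699540959
```

View pics/top0.png

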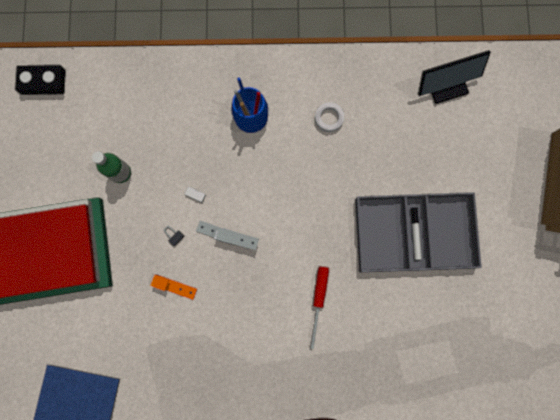

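View pics/crop0.png

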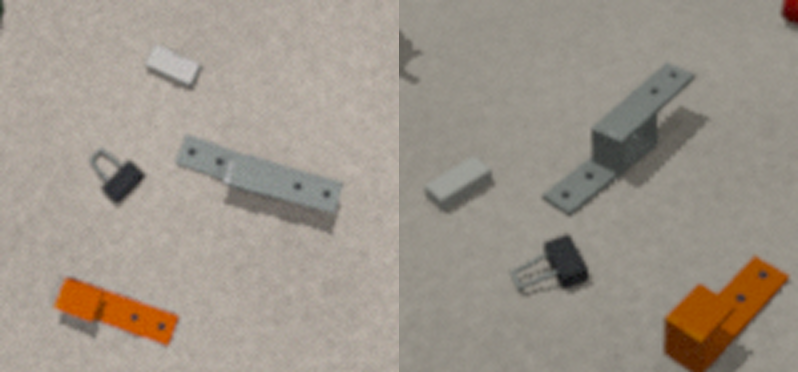

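The steel pair is at top px (232,228), with the lower plate end at (228,205) and the upper hook's free end at (244,257). The single orange look-alike at (287,174) is not meant. I checked both in the crop. The eraser is at (195,195) and the clip at (238,175). Next I check IK along the route.

```bash
cat >> h.py <<'E'
UC=np.array([521.0,165.3]); UA=np.radians(-106.0); TA=np.radians(1.34); TC=np.array([530.8,-212.0])
d2=lambda a:np.array([np.cos(a),np.sin(a)])
BINA=TC+71.5*d2(TA+np.pi/2); BINB=TC-71.5*d2(TA+np.pi/2)
UG=UC+25*d2(UA)
E
python3 - <<'E'
from h import *
f=lambda p,z,y:kin.ik([*p,z],down(y))
for off in(0,np.pi):
  for fin in(np.pi+TA,TA):
    g=BINB+25*d2(fin)
    for n,q in(("grasp",f(UG,31,UA+off)),("twist",f(UG,41,fin+off)),("bin",f(g,36,fin+off)),("hi",f(g,150,fin+off))):
        print(round(off,1),round(fin,2),n,None if q is None else np.round(q,2))
E
```

```text
0 3.16 grasp None
0 3.16 twist [ 0.12  0.24  1.91  0.    0.99 -1.47]
0 3.16 bin [-0.65  0.35  1.78 -0.    1.01 -2.24]
0 3.16 hi [-0.65  0.2   1.73  0.    1.22 -2.24]
0 0.02 grasp None
0 0.02 twist [ 0.12  0.24  1.91 -0.    0.99  1.67]
0 0.02 bin [-0.6   0.44  1.66 -0.    1.04  0.95]
0 0.02 hi [-0.6   0.3   1.61 -0.    1.24  0.95]
3.1 3.16 grasp [ 0.12  0.26  1.91 -0.    0.97  0.4 ]
3.1 3.16 twist [ 0.12  0.24  1.91 -0.    0.99  1.67]
3.1 3.16 bin [-0.65  0.35  1.78 -0.    1.01  0.9 ]
3.1 3.16 hi [-0.65  0.2   1.73 -0.    1.22  0.9 ]
3.1 0.02 grasp [ 0.12  0.26  1.91 -0.    0.97  0.4 ]
3.1 0.02 twist [ 0.12  0.24  1.91  0.    0.99 -1.47]
3.1 0.02 bin [-0.6   0.44  1.66  0.    1.04 -2.19]
3.1 0.02 hi [-0.6   0.3   1.61  0.    1.24 -2.19]
```

```bash
python3 - <<'E'
from h import *
o=down(UA+np.pi)
env.move_to([*UG,110],o); env.move_l([*UG,31],120)
grasp(80)
s=env.get_obs();print(s["clock"],s["opening"],s["gripper_force"],s["force"].round(1) if hasattr(s["force"],"round") else s["force"])
hit=env.move_l([*UG,40.5],40,until_force=8)
s=env.get_obs();print(hit,s["clock"],s["eef_pos"],s["force"])
im,d=viewer.capture("side");im2,_=viewer.capture("top")
save("lift",np.hstack([cv2.resize(im[200:350,180:330],(400,400)),cv2.resize(im2[160:310,130:280],(400,400))]))
E
```

```text
5.7 21.748791923644934 78.21931600570679 [-1.9 -0.7  4.9]
False 6.0917 [514.26495583 141.29227018  40.69682195] [ 0.41979633 -0.34030238 -1.55075333]
```

View pics/lift.png

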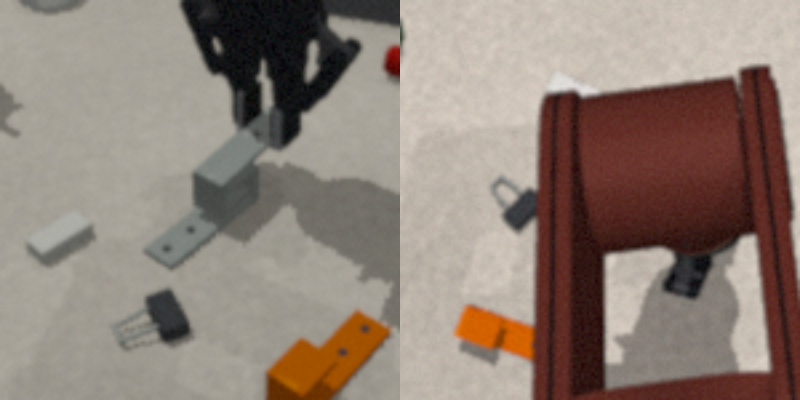

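The picture shows the upper hook gripped at its free end (side crop about (265,130)), lifted and level, with the lower one still flat. The force of −1.5 N is about one hook's weight. Now the twist.

```bash
python3 - <<'E'
from h import *
fin=np.pi+TA; o=down(fin+np.pi)
q=np.array(env.get_obs()["joint_pos"]); tgt=kin.ik([*UG,40.7],o)
print(q.round(3),np.round(tgt,3))
for k in(.33,.67,1):
    env.set_joints(q+(np.array(tgt)-q)*k); s=env.get_obs();print(s["clock"],np.round(s["force"],1),np.round(s["moment"],2))
env.move_l([*UG,130],150)
s=env.get_obs();print(s["clock"],np.round(s["force"],1),s["opening"])
im,d=viewer.capture("side");save("twist",im[150:400,120:420])
W=cloud("side",d)
for q in viewer.cut_out("hook_lower","side")[:3]:print(q["conf"],q["at"])
E
```

```text
[ 0.12   0.241  1.911 -0.     0.99   0.399] [ 0.12   0.241  1.911 -0.     0.99   1.668]
6.675 [-0.2  0.1 -1.8] [-0.03  0.11 -0.01]
7.1667 [-0.8 -0.5 -1.2] [-0.05  0.01  0.04]
7.65 [ 0.2 -0.1 -0.7] [-0.02  0.03 -0.03]
8.3917 [-0.5 -0.3 -0.7] 21.757283072205354
0.69 [337.3, 298.9]
0.62 [282.0, 260.0]
0.62 [229.1, 348.8]
```

View pics/twist.png

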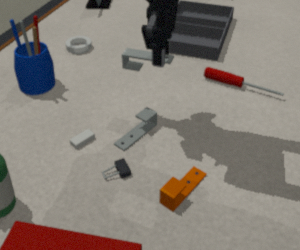

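The hooks are apart: the upper one is in the gripper (side crop (140,55)) and the lower one stays on the desk at (138,125). Next I lay the upper hook in bin_b.

```bash
python3 - <<'E'
from h import *
fin=np.pi+TA; o=down(fin+np.pi); g=BINB+25*d2(fin)
env.move_to([*g,130],o)
env.move_l([*g,60],120); print(env.move_l([*g,33.5],40,until_force=6))
s=env.get_obs();print(s["clock"],s["eef_pos"],np.round(s["force"],1))
open_gripper(); s=env.get_obs();print(s["clock"],np.round(s["force"],1),s["opening"])
env.move_l([*g,130],150)
# look at lower while on the way
p=[450,0,300]; env.move_to(p,o)
for cam in("side","top"):
    im,d=viewer.capture(cam);W=cloud(cam,d);np.savez(cam+"1.npz",im=im,W=W)
    m=(W[...,2]>1.5)&(W[...,0]>470)&(W[...,0]<590)&(W[...,1]>150)&(W[...,1]<265)&(W[...,2]<50)
    m[W[...,2]<2.2]=0
    P=W[m];hi=P[P[:,2]>24];lo=P[P[:,2]<=24]
    print(cam,hi.mean(0).round(1),cv2.minAreaRect(hi[:,:2].astype(np.float32)),cv2.minAreaRect(P[:,:2].astype(np.float32)))
    m=(W[...,2]>7)&(abs(W[...,0]-530)<70)&(W[...,1]<BINB[1]+42)&(W[...,1]>BINB[1]-42);P=W[m]
    print("upper",P.min(0).round(),P.max(0).round(),BINB)
    save(cam+"1",im)
a=np.load("side1.npz")["im"];b=np.load("top1.npz")["im"]
save("c1",np.hstack([cv2.resize(a[140:340,230:430],(400,400)),cv2.resize(b[170:330,330:490],(400,400))]))
print(env.get_obs()["clock"])
E
```

```text
False
11.6 [ 507.54050057 -284.12843006   33.52032877] [-0.9 -0.  -1.4]
12.2333 [-0.3  0.6  0.4] 85.28338739177742
side [525.8 182.2  30.5] ((526.161376953125, 180.51626586914062), (33.21186065673828, 26.288650512695312), 69.37398529052734) ((530.7784423828125, 208.16456604003906), (118.80128479003906, 111.48907470703125), 0.7944973707199097)
upper [ 482. -313.    7.] [ 585. -242.   46.] [ 532.47204752 -283.48044668]
top [526.9 181.1  30.7] ((526.9942626953125, 181.4068603515625), (32.000213623046875, 24.87546157836914), 70.3018798828125) ((530.08203125, 207.87576293945312), (115.07601165771484, 118.21427154541016), 89.535400390625)
upper [ 461. -325.    7.] [ 600. -246.   48.] [ 532.47204752 -283.48044668]
14.3917
```

View pics/c1.png

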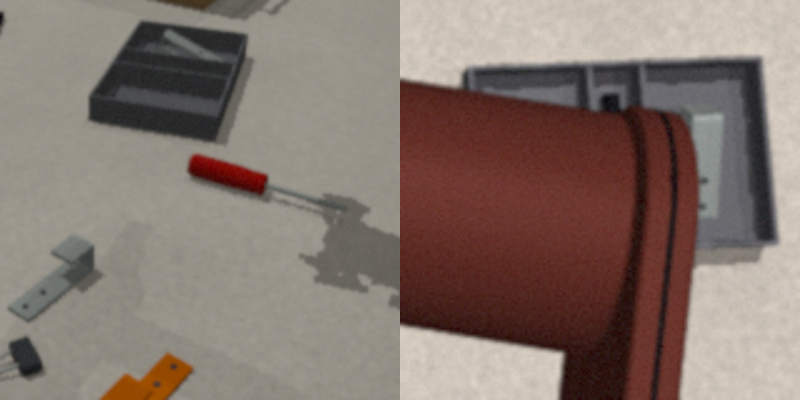

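View pics/side1.png

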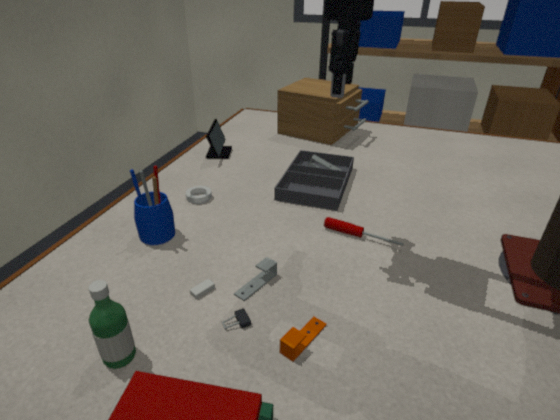

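The upper hook lies in bin_b (crop (710,160), right compartment), clear of the walls. The lower one is free on the desk (side (262,278)). Next I fetch the lower hook.

```bash
python3 - <<'E'
from h import *
LA=np.radians(-110); G=np.array([527.2,183.4]); fin=np.pi+TA; o=down(LA+np.pi)
env.move_to([*G,110],o); env.move_l([*G,27],120); grasp(80)
s=env.get_obs();print(s["clock"],s["opening"],np.round(s["force"],1))
env.move_l([*G,130],120)
s=env.get_obs();print(s["clock"],s["opening"],np.round(s["force"],1))
o=down(fin+np.pi); g=BINA+27*d2(fin)
env.move_to([*g,130],o); 
im,d=viewer.capture("side");save("held",im)
env.move_l([*g,60],120); print(env.move_l([*g,32.5],40,until_force=6))
s=env.get_obs();print(s["clock"],s["eef_pos"],s["opening"],np.round(s["force"],1))
open_gripper(); s=env.get_obs();print(s["clock"],np.round(s["force"],1),s["opening"])
env.move_l([*g,150],150); env.move_to([380,250,300],o)
im,d=viewer.capture("top");im2,_=viewer.capture("side");W=cloud("top",d);np.savez("top2.npz",im=im,W=W)
save("fin",np.hstack([cv2.resize(im[180:285,345:490],(480,348)),cv2.resize(im2[140:220,260:370],(320,348))]))
for b in(BINA,BINB):
    L=(W-np.array([*b,0]))@R.from_euler('z',TA).as_matrix()
    m=(L[...,2]>9)&(abs(L[...,0])<68)&(abs(L[...,1])<40)&(L[...,2]<70);P=L[m]
    print(m.sum(),P.min(0).round(),P.max(0).round(),np.percentile(P,[2,98],axis=0).round())
print(env.get_obs()["clock"])
E
```

```text
16.9167 21.936133110580972 [-0.8 -0.7  5.5]
17.925 21.50190192044164 [-0.6 -0.5 -1.1]
True
20.65 [ 501.27599873 -140.90835241   31.63167042] 21.727440968696108 [-0.5  0.3  4.3]
21.2833 [-0.1  0.6  0.4] 85.44307449180887
376 [-63. -38.   9.] [60. 38. 41.] [[-47. -25.   9.]
 [ 43.  16.  38.]]
626 [-63. -38.   9.] [67. 40. 47.] [[-50. -17.   9.]
 [ 40.  14.  45.]]
23.9333
```

View pics/fin.png

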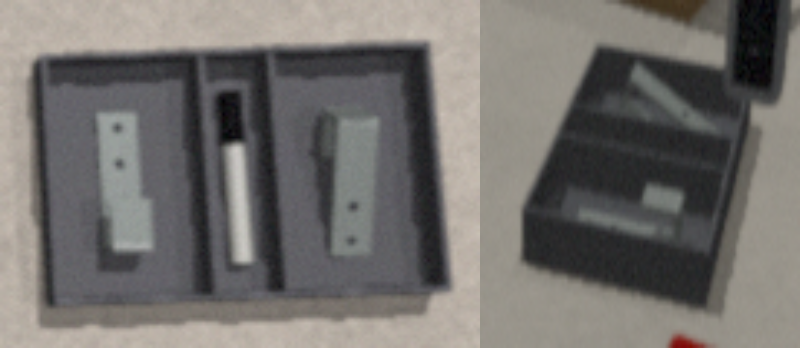

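The final picture shows one hook in each wide compartment: the lower at (125,180) and the upper at (350,180), tipped onto its lip and plate end. Both are clear of the side walls and the arm is away.

```bash
python3 -c "
from h import *
print(sign_off())"
```

```text
the job is handed in; nothing more can be done
None
```

I twisted the upper hook free, laid one hook in each wide compartment, and handed the job in at about 24 s; the upper hook rests tilted, so its riser end stands about 10 mm above the tray rim, and I haven't seen the verdict.

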